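# Set the depth stop of a vial stand

## Task

One vial stands in the nest of the bench stand. Lower the stand's depth stop by its knob until its foot rests on that vial's cap with light but definite pressure (it is glass, so do not press hard), then swing the clamp lever clockwise all the way to lock the stop there, still touching the cap, and let go. Leave the vials and the jar standing where they are.

Things in the scene. Friction and masses are not known exactly. Their poses are not given: they have to be found in the camera images.
- stand: grey bench stand, fixed. Origin on the table under the stop's vertical axis. Base 110 x 200 x 18 mm (its y from -65 to +135 mm); round column 26 mm thick at its y = +95 mm; a horizontal head 44 mm wide (its x), from y = -55 to +110 mm, z = 120 to 150 mm, carries the stop and the clamp. The nest is a round cup centred on the origin: the vial stands in it at 25 mm above the table on a stiff springy cushion (about 8 N per mm), rim at 35 mm.
- stop: depth stop: vertical rod 12 mm thick through the head, with a round white foot 22 mm in diameter below and a black knob on top. Origin at the centre of the foot's underside (the face that meets the cap). Slides only up and down, 52 mm of travel, foot's underside 108 mm above the table at the top of the travel; it stays where it is left by friction. To slide it down takes 1 to 3 N; it weighs about 0.25 kg.
- stop_knob (a point): centre of the stop's knob, an upright black cylinder 32 mm in diameter and 24 mm high, 109 mm above the foot's underside
- clamp (a joint): clamp lever angle, rad: 0 = fully open, 1.35 = end of the swing, fully locked; it grows clockwise seen from above and stays where it is left. It bites on the rod from about 1 rad on.
- clamp_grip (a point): centre of the free part of the upright round black handle post at the end of the clamp lever, 14 mm in diameter; the post stands free from 160 to 204 mm above the table, this point lies at 188 mm. The post moves in a level circle of 75 mm radius about clamp_pivot; moving it takes about 3 N. At angle 0 the lever points 52 degrees clockwise from the stand's +x axis, seen from above.
- clamp_pivot (a point): point on the lever's vertical pivot axis, at the height of clamp_grip; 43 mm from the stop's axis on the stand's -y side
- vial_a: glass vial with crimped cap, 24 mm in diameter, upright; origin at the centre of its underside. Its height lies somewhere between 44 and 64 mm and is not known; the three vials differ in height and any of them may be the one in the stand's nest.
- vial_b: glass vial with crimped cap, 24 mm in diameter, upright; origin at the centre of its underside. Its height lies somewhere between 44 and 64 mm and is not known; the three vials differ in height and any of them may be the one in the stand's nest.
- vial_c: glass vial with crimped cap, 24 mm in diameter, upright; origin at the centre of its underside. Its height lies somewhere between 44 and 64 mm and is not known; the three vials differ in height and any of them may be the one in the stand's nest.
- jar: white jar, 56 mm in diameter, 75 mm high, standing on the table; leave it alone. Origin at the centre of its underside.

How it is judged:
On the way, in this order (a step that is already met when the one before it is completed fails the run):
1. the stop's foot presses on the vial with more than 1 N while the clamp is still open (below 0.7 rad) ((contact force between stop and vial_a above 1 N or contact force between stop and vial_b above 1 N or contact force between stop and vial_c above 1 N) and value of joint clamp below 0.7 rad), for 0.2 s.
2. the clamp is locked (past 1.15 rad) with the foot still touching the vial ((contact force between stop and vial_a above 0.3 N or contact force between stop and vial_b above 0.3 N or contact force between stop and vial_c above 0.3 N) and value of joint clamp above 1.15 rad), for 0.2 s.
At the end, for the whole second after the job is handed in: The stop's foot still touches the cap of the vial in the nest (more than 0.3 N), the clamp lever is past 1.15 rad, the stop is at rest and all vials stand upright (within 0.1 rad) (all of step 2 and linear speed of stop below 0.005 m/s and angle between each of vial_a, vial_b, vial_c's own z axis and vertical below 0.1 rad).
It fails at once if the stop presses on a vial with more than 20 N (contact force between stop and vial_a above 20 N or contact force between stop and vial_b above 20 N or contact force between stop and vial_c above 20 N).
It fails at once if a vial is moved by more than 15 mm (distance of any of vial_a, vial_b, vial_c from where it was at the start of the episode above 0.015 m).
It fails at once if the jar is moved by more than 20 mm or tipped (distance of jar from where it was at the start of the episode above 0.02 m or angle between jar's own z axis and vertical above 0.2 rad).
It also fails if it takes over 46 s, if anything falls off the work surface, if the arm or the gripper's body presses on something with over 40 N, if the wrist force passes 120 N, or if a joint passes its speed limit or range.

## Robot

A 6-joint arm with a two-finger parallel gripper is mounted at the origin on the work surface. World frame = base frame: x ahead of the robot, y to its left, z up, the work surface at z = 0. Lengths are in m, angles in rad, forces in N, time in s.
With the tool pointing down it reaches from about 0.375 to 0.975 m from the base axis. Payload 3.8 kg.
Tool frame: the origin (TCP) lies midway between the tips of the shut fingers; the grasp point (between the pads) lies 19 mm behind it; z points along the fingers, y is the direction in which the jaws open and shut (so a half turn about z gives the same grasp; the last joint's range is limited). The gripper opens to 88 mm and grips with 3 to 60 N. Pads are 18 mm wide; open, the fingers measure 123 mm over their backs; the gripper's body (75 mm by 187 mm) begins 45 mm behind the grasp point.
Start: joints at [-1.35, 0.264, 1.604, -0, 1.274, -0.037], TCP at [0.172, -0.653, 0.239] pointing down, gripper open.
Joint ranges: [-2.63, 2.63], [-0.94, 2.18], [0.31, 2.57], [-1.31, 4.45], [0, 2.66], [-2.55, 2.55]. Speed limits (rad/s): [2.57, 2.57, 3.14, 3.14, 3.14, 3.14].

## Interface

Orientations are given as [roll, pitch, yaw] about the fixed x, y, z axes, in that order (R = Rz(yaw) Ry(pitch) Rx(roll)).
In Python, from rig import get_obs, snapshot, hand_in gives the robot as it stands. The module is installed in compiled form; this text tells all that it offers.
- The arm moves only by the tool arm_command, never from a script. Its argument "commands" is a list that holds one entry, the list of rows, each a list of 5 numbers: the shift along the world's x, y, z in mm, then the turn about the world's z in rad, then the finger opening in mm, from 0 to 88.1. In form: [[[dx, dy, dz, spin, gripper], ...]]. A call has 1 to 12 rows; each row shifts and turns the pose as measured when the row begins; what a row does not reach is not made up. A row lasts 1/8 s, in which the tool goes at most 62.5 mm and 10.7 degrees, less where a joint would pass 70% of its speed; a pose out of reach is approached as far as the arm can. A call is refused whole if a number of a shift passes 62.5 or a number of a turn 0.188, either way. A call with a gripper value outside its range is refused whole. The fingers move at their own pace and stop on an object; "grip_force" is the grip in N (left out, the last holds). Time passes only in rows, so rows that do not move let the fingers close. It gives the time, the measured TCP pose, the force and the opening at its end, in the units of the state.
- get_obs(): the state, without advancing time (a new reading comes with each control period).
- snapshot(name): name is "scene" or "side" or "wrist"; returns a dict with "frame" (384x512x3 uint8, red, green, blue), "fx", "fy", "cx", "cy" (pixels), "cam_to_world" (4x4, takes a point from camera to world coordinates). Camera axes: x right, y down, z forward; pixel columns grow to the right and rows downward; lengths in m; the calibration is good to about 2 mm. A picture is of the moment at which its call begins. There is no depth.
- hand_in(): hands the job in, once; it reports no verdict.
The state is a dict: "time": time; "qpos": joint angles; "joint_vel": joint speeds; "joint_efforts": joint torques, N m; "tool_pos": TCP position; "orientation": TCP orientation; "contact_force": force on the tool from outside, world axes, zero at the start; "moment": the same for the moment, N m; "finger_gap": finger opening in m.
Only numpy, scipy, OpenCV 4.12 (cv2) and the standard library are available. Lean on these libraries where they do the work, as an engineer would, in place of code of your own. Each camera call takes 0.05 s, during which the arm holds its last target.

## Working session

There is one attempt and no reset: what is moved stays moved. The work goes in short steps, Python scripts to look and compute and a tool call to move; the robot and the scene stay as the last step left them, time stands still between calls to the robot, and variables do not carry over. Pictures are saved under pics/ and viewed, and the job is handed in when it is done.

Besides the shell and the picture viewer there is one more tool, called after "Request:" as a command line: name --argument value ..., lists and objects as JSON in quotes. arm_command: Moves the arm, as the interface text tells. Its arguments: {"type":"object","properties":{"commands":{"type":"array","items":{"type":"array","items":{"type":"array","items":{"type":"number"}}}},"grip_force":{"type":"number"}},"required":["commands"]}

```bash
mkdir -p pics
python3 - <<'E'
from rig import *
import cv2,pickle
o=get_obs();print({k:o[k] for k in('time','tool_pos','orientation','contact_force','finger_gap')})
for n in("scene","side"):
    s=snapshot(n);pickle.dump(s,open(f'{n}0.pkl','wb'));cv2.imwrite(f'pics/{n}0.png',s['frame'][:,:,::-1]);print(n,s['fx'],s['cx'],s['cy'],s['cam_to_world'].round(3))
E
```

```text
{'time': 0.0, 'tool_pos': array([ 0.17193127, -0.65202889,  0.23742115]), 'orientation': array([-3.13943753e+00, -7.44077794e-05,  2.57780862e-01]), 'contact_force': array([-0.77446754,  0.03682167,  0.83243155]), 'finger_gap': 0.08842217683450816}
scene 430.1117813172559 262.19682632302994 192.170426384414 [[-0.172  0.733 -0.659  1.458]
 [ 0.985  0.127 -0.117  0.184]
 [-0.002 -0.669 -0.743  1.13 ]
 [ 0.     0.     0.     1.   ]]
side 395.4842972528174 256.10365425780924 188.34537607473996 [[-0.681 -0.438  0.587  0.013]
 [-0.732  0.402 -0.55   0.55 ]
 [ 0.005 -0.804 -0.595  0.738]
 [ 0.     0.     0.     1.   ]]
```

View pics/scene0.png

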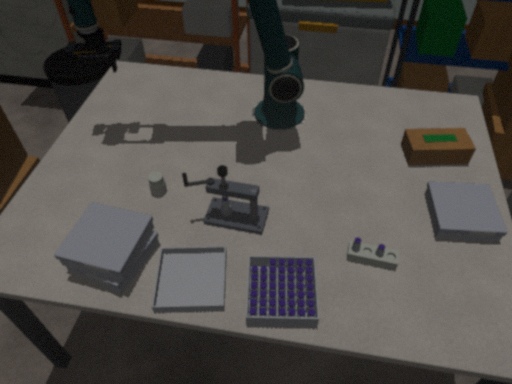

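View pics/side0.png

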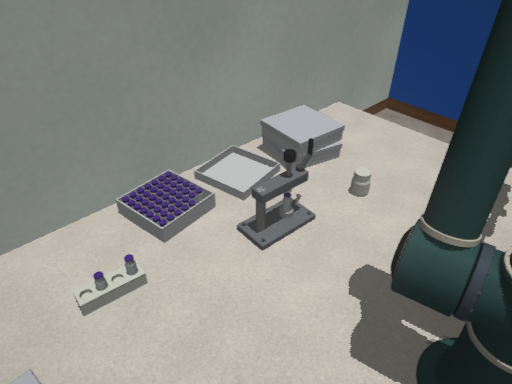

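The scene view shows the knob near (222,171), the post near (185,180) and the jar near (157,183). In the side view the knob is near (290,156) and the post near (311,146). I'll enlarge both for exact pixels.

Run:
```python
import pickle,cv2,numpy as np
a=pickle.load(open('scene0.pkl','rb'))['frame'][155:240,140:280,::-1]
b=pickle.load(open('side0.pkl','rb'))['frame'][130:250,230:380,::-1]
cv2.imwrite('pics/a.png',cv2.resize(np.clip(a*1.6,0,255).astype('uint8'),None,fx=5,fy=5,interpolation=2))
cv2.imwrite('pics/b.png',cv2.resize(np.clip(b*1.6,0,255).astype('uint8'),None,fx=5,fy=5,interpolation=2)[:600,:750])
```

```text
(no output)
```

View pics/a.png

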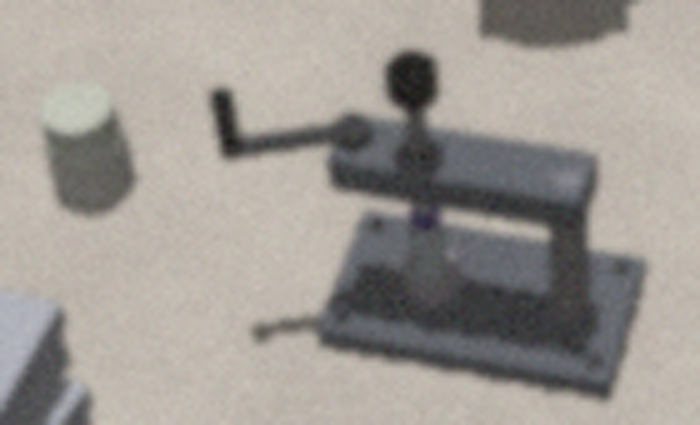

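View pics/b.png

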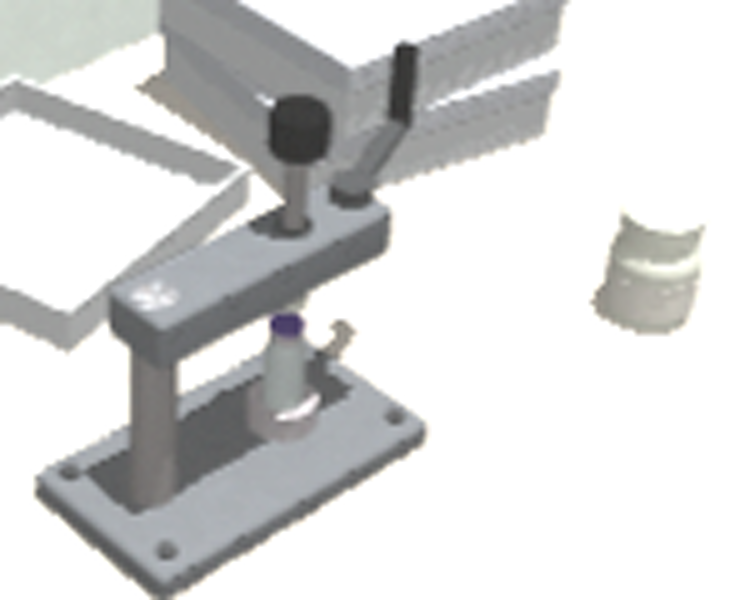

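```bash
cat > h.py <<'E'
import numpy as np,pickle
def ray(s,u,v):
    T=np.array(s['cam_to_world']);d=T[:3,:3]@[(u-s['cx'])/s['fx'],(v-s['cy'])/s['fy'],1];return T[:3,3],d/np.linalg.norm(d)
def tri(s1,p1,s2,p2):
    c1,d1=ray(s1,*p1);c2,d2=ray(s2,*p2)
    t=np.linalg.lstsq(np.c_[d1,-d2],c2-c1,rcond=None)[0];a=c1+t[0]*d1;b=c2+t[1]*d2
    return (a+b)/2,np.linalg.norm(a-b)
def plane(s,p,z):
    c,d=ray(s,*p);return c+d*(z-c[2])/d[2]
E
python3 - <<'E'
from h import *
A=pickle.load(open('scene0.pkl','rb'));B=pickle.load(open('side0.pkl','rb'))
f=lambda p:(p[0]/5+139.6,p[1]/5+154.6)
g=lambda p:(p[0]/5+229.6,p[1]/5+129.6)
for n,p,q,z in [('knob',(412,80),(300,130),.217),('posttop',(221,92),(406,46),.204),('postbot',(233,150),(400,118),.16),('pivot',(353,131),(352,192),.155),('cap',(425,214),(287,325),None),('base -y -x corner',(370,215),(420,432),None),('rodhead',(418,155),(288,226),.15)]:
    P,e=tri(A,f(p),B,g(q));print(n,P.round(4),round(e*1e3,1),[plane(S,w,z).round(4) for S,w in((A,f(p)),(B,g(q)))] if z else '')
for n,p in [('c1',(370,215)),('c2',(645,262)),('c3',(608,385)),('c4',(322,335))]: print(n,plane(A,f(p),.018).round(4))
for n,p in [('d1',(424,430)),('d2',(163,588)),('d3',(38,487))]: print(n,plane(B,g(p),.018).round(4))
print('jar',plane(A,f((77,108)),.075))
E
```

```text
knob [ 0.578  -0.095   0.2102] 0.1 [array([ 0.5845, -0.093 ,  0.217 ]), array([ 0.5707, -0.0866,  0.217 ])]
posttop [ 0.6034 -0.2071  0.2056] 0.6 [array([ 0.6016, -0.2081,  0.204 ]), array([ 0.6051, -0.2089,  0.204 ])]
postbot [ 0.6045 -0.2073  0.1578] 3.3 [array([ 0.608 , -0.2048,  0.16  ]), array([ 0.6027, -0.2068,  0.16  ])]
pivot [ 0.5754 -0.1373  0.1551] 0.5 [array([ 0.5751, -0.1376,  0.155 ]), array([ 0.5755, -0.1371,  0.155 ])]
cap [ 0.5777 -0.095   0.0868] 1.4 
base -y -x corner [ 0.5227 -0.1518  0.0126] 2.1 
rodhead [ 0.5824 -0.0949  0.1489] 0.7 [array([ 0.5837, -0.0942,  0.15  ]), array([ 0.5813, -0.0942,  0.15  ])]
c1 [ 0.5264 -0.1512  0.018 ]
c2 [0.5357 0.042  0.018 ]
c3 [0.6415 0.0354 0.018 ]
c4 [ 0.6334 -0.1564  0.018 ]
d1 [ 0.5185 -0.1483  0.018 ]
d2 [0.5279 0.0449 0.018 ]
d3 [0.629  0.0418 0.018 ]
jar [ 0.51379087 -0.35521805  0.075     ]
```

Triangulation is consistent:
- Stop axis is at about (0.580, -0.0945), with the knob centre at about 0.21 high.
- Pivot is at about (0.576, -0.137).
- Post is at about (0.604, -0.207), which is 75 mm from the pivot. That matches the given radius and puts the lever at about 0.2 rad.

I'll move above the knob with the fingers shut.

Request:
arm_command --commands '[[[0,0,30,0,0],[34,46,5,0.13,0],[34,46,0,0.13,0],[34,46,0,0.13,0],[34,46,0,0.13,0],[34,46,0,0.13,0],[34,46,0,0.13,0],[34,46,0,0.13,0],[34,46,0,0.13,0],[34,46,0,0.13,0],[34,46,0,0.13,0],[34,46,0,0.13,0]]]' --grip_force 30

```text
time: 1.6
tool_pos: [0.5502, -0.1298, 0.2666]
orientation: [-3.132, -0.001, 1.727]
contact_force: [0.4, -0.7, 0.5]
finger_gap: 0.0006
```

Request:
arm_command --commands '[[[29,35,0,0,0],[0,0,0,0,0],[0,0,0,0,0]]]'

```text
time: 1.98
tool_pos: [0.5804, -0.09, 0.2646]
orientation: [-3.129, -0.002, 1.734]
contact_force: [-0.4, -0.4, 0.3]
finger_gap: 0.0004
```

Run:
```python
from rig import *
import cv2,numpy as np,pickle
o=get_obs();print(o['tool_pos'],o['contact_force'])
for n,(r,c) in (("scene",(130,140)),("side",(110,230))):
    s=snapshot(n);pickle.dump(s,open(f'{n}1.pkl','wb'));f=s['frame'][r:r+115,c:c+150,::-1];cv2.imwrite(f'pics/{n}1.png',cv2.resize(np.clip(f*1.6,0,255).astype('uint8'),None,fx=5,fy=5,interpolation=2))
```

```text
[ 0.58038583 -0.0899592   0.26463078] [-0.40950174 -0.43255257  0.27473258]
```

View pics/scene1.png

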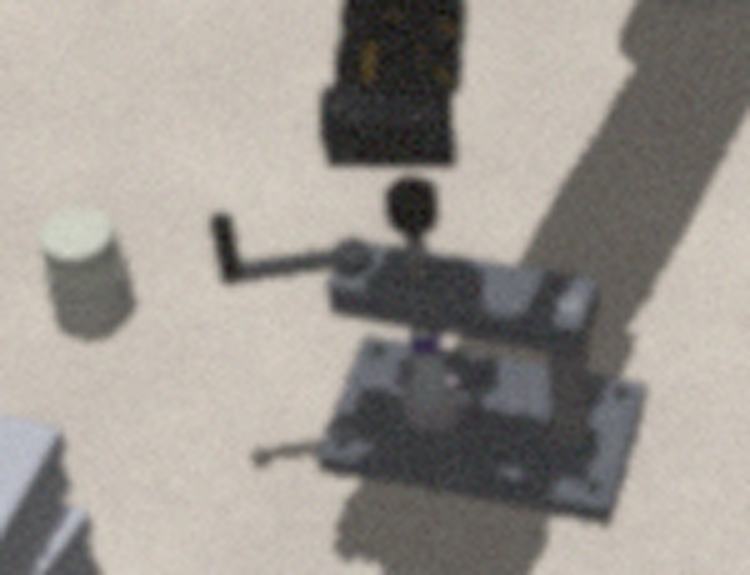

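View pics/side1.png

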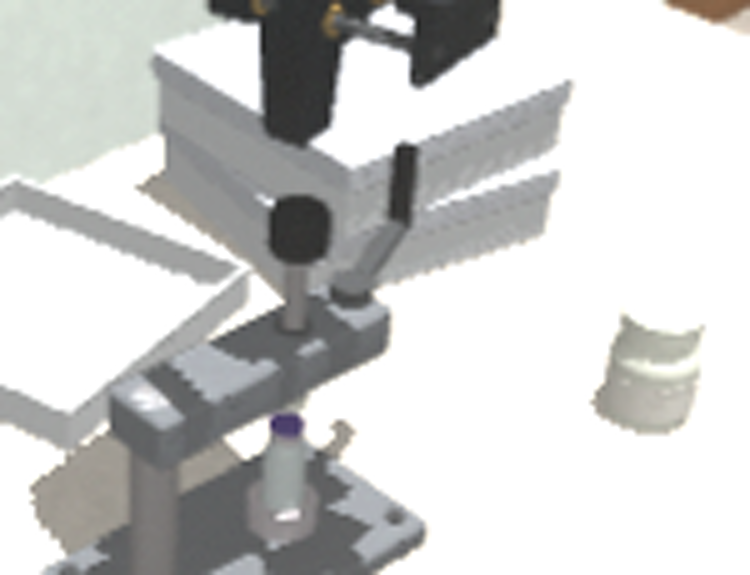

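The shut fingertips sit above the knob: the tip is at (297,140) and the knob at (300,230) in the side crop. The gripper body is well above the post. I'll go down now.

Request:
arm_command --commands '[[[0,-4,-15,0,0],[0,0,-15,0,0],[0,0,0,0,0],[0,0,-4,0,0]]]'

```text
time: 2.58
tool_pos: [0.5782, -0.098, 0.2281]
orientation: [-3.129, -0.002, 1.727]
contact_force: [-0.1, 0.4, -0.1]
finger_gap: 0.0002
```

Request:
arm_command --commands '[[[0,0,-3,0,0],[0,0,-3,0,0]]]'

```text
time: 2.82
tool_pos: [0.5783, -0.098, 0.2219]
orientation: [-3.129, -0.002, 1.727]
contact_force: [0.1, 0.0, 1.0]
finger_gap: 0.0007
```

Request:
arm_command --commands '[[[0,0,-3,0,0],[0,0,-2,0,0]]]'

```text
time: 3.08
tool_pos: [0.5783, -0.098, 0.2173]
orientation: [-3.129, -0.002, 1.728]
contact_force: [-1.3, -0.9, 2.0]
finger_gap: 0.0004
```

Request:
arm_command --commands '[[[0,0,-2,0,0],[0,0,-2,0,0]]]'

```text
time: 3.32
tool_pos: [0.5783, -0.098, 0.2134]
orientation: [-3.13, -0.001, 1.728]
contact_force: [-1.5, 0.2, 1.4]
finger_gap: 0.0008
```

Run:
```python
from rig import *
import cv2,numpy as np,pickle
print(get_obs()['tool_pos'],get_obs()['contact_force'])
s=snapshot("side");f=s['frame'][140:240,240:340,::-1];cv2.imwrite('pics/side2.png',cv2.resize(np.clip(f*1.3,0,255).astype('uint8'),None,fx=6,fy=6,interpolation=2))
```

```text
[ 0.57834151 -0.09801896  0.21344534] [-1.53625076  0.22266155  1.44261389]
```

View pics/side2.png

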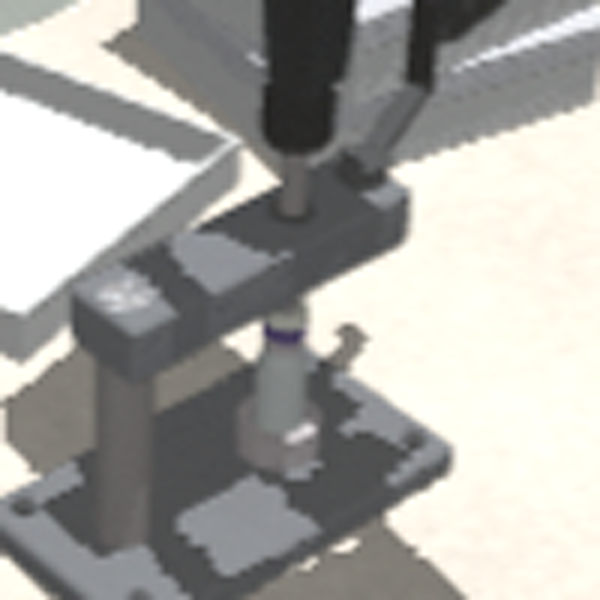

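The white foot has come down to just above the purple cap, near (285,325). I'll use small steps from here.

Request:
arm_command --commands '[[[0,0,-1.5,0,0]]]'

```text
time: 3.5
tool_pos: [0.5784, -0.098, 0.2117]
orientation: [-3.13, -0.001, 1.728]
contact_force: [-0.9, -0.9, 1.3]
finger_gap: 0.0007
```

Request:
arm_command --commands '[[[0,0,-1,0,0]]]'

```text
time: 3.62
tool_pos: [0.5784, -0.098, 0.2106]
orientation: [-3.13, -0.001, 1.728]
contact_force: [-1.7, -0.3, 1.0]
finger_gap: 0.0001
```

Request:
arm_command --commands '[[[0,0,-1,0,0]]]'

```text
time: 3.75
tool_pos: [0.5784, -0.098, 0.2095]
orientation: [-3.13, -0.001, 1.728]
contact_force: [-0.6, -1.2, 2.5]
finger_gap: 0.0005
```

Request:
arm_command --commands '[[[0,0,-1,0,0]]]'

```text
time: 3.88
tool_pos: [0.5784, -0.098, 0.2084]
orientation: [-3.13, -0.001, 1.728]
contact_force: [-0.4, -0.6, 1.8]
finger_gap: 0.0004
```

Request:
arm_command --commands '[[[0,0,-0.8,0,0]]]'

```text
time: 4.0
tool_pos: [0.5785, -0.098, 0.2079]
orientation: [-3.13, -0.001, 1.728]
contact_force: [-2.5, -0.4, 5.4]
finger_gap: 0.0001
```

Request:
arm_command --commands '[[[0,0,-0.8,0,0]]]'

```text
time: 4.12
tool_pos: [0.5785, -0.098, 0.2078]
orientation: [-3.13, -0.001, 1.728]
contact_force: [-2.5, -0.0, 5.6]
finger_gap: 0.0004
```

Request:
arm_command --commands '[[[0,0,-0.8,0,0]]]'

```text
time: 4.25
tool_pos: [0.5785, -0.098, 0.2078]
orientation: [-3.13, -0.001, 1.728]
contact_force: [-3.5, -0.1, 6.0]
finger_gap: 0.0005
```

Force rose from about 1.5 N while sliding to about 6 N at TCP height 0.208, so the foot is on the cap. That puts its top at about 87 mm, within range. I'll add a little pressure and hold.

Request:
arm_command --commands '[[[0,0,-1.2,0,0],[0,0,-1.2,0,0]]]'

```text
time: 4.5
tool_pos: [0.5785, -0.098, 0.2076]
orientation: [-3.131, -0.001, 1.728]
contact_force: [-4.0, 0.1, 8.1]
finger_gap: 0.0004
```

Request:
arm_command --commands '[[[0,0,-1.2,0,0],[0,0,-1.2,0,0]]]'

```text
time: 4.75
tool_pos: [0.5785, -0.098, 0.2076]
orientation: [-3.132, -0.001, 1.728]
contact_force: [-3.0, -0.8, 7.6]
finger_gap: 0.0007
```

Tool force is about 8 N, so about 6 N on the vial, held for over 0.5 s. Next I'll lift, open to 34 mm and go above the post.

Request:
arm_command --commands '[[[0,0,4,0,0],[0,0,20,0,0],[0,0,16,0,0],[8,-36,0,0.1,34],[8,-36,0,0.1,34],[8,-36,0,0,34],[0,0,0,0,34],[0,0,0,0,34]]]'

```text
time: 5.75
tool_pos: [0.606, -0.2083, 0.2567]
orientation: [-3.14, 0.004, 1.936]
contact_force: [-0.1, -0.5, 0.2]
finger_gap: 0.0341
```

Run:
```python
from rig import *
import cv2,numpy as np,pickle
o=get_obs();print(o['tool_pos'],o['orientation'],o['qpos'].round(2),o['contact_force'],o['finger_gap'])
for n,(r,c) in (("scene",(130,140)),("side",(110,230))):
    s=snapshot(n);pickle.dump(s,open(f'{n}3.pkl','wb'));f=s['frame'][r:r+115,c:c+150,::-1];cv2.imwrite(f'pics/{n}3.png',cv2.resize(np.clip(f*1.6,0,255).astype('uint8'),None,fx=5,fy=5,interpolation=2))
s=snapshot('wrist');cv2.imwrite('pics/w3.png',s['frame'][:,:,::-1]);pickle.dump(s,open('wrist3.pkl','wb'))
```

```text
[ 0.60602224 -0.20828169  0.25668344] [-3.13954294  0.00388997  1.93629477] [-0.37  0.19  1.66 -0.    1.29 -0.73] [-0.06344959 -0.45731264  0.18959876] 0.034141280330278106
```

View pics/w3.png

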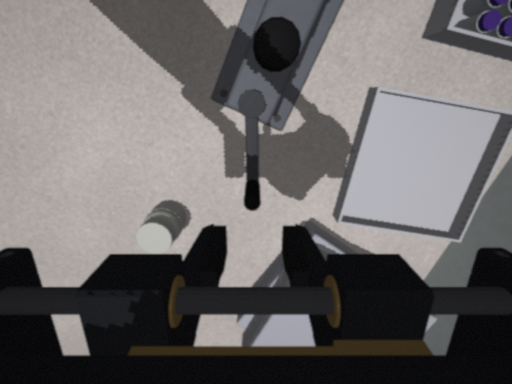

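View pics/side3.png

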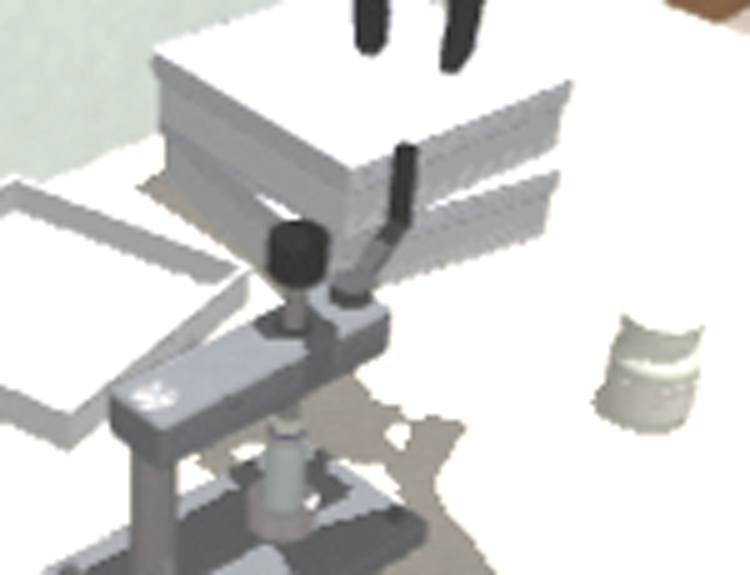

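In the wrist view the post top at (252,185) is centred between the fingers (gap centre near 254). In the side view the foot sits on the cap. I'll check the radial position with a ray from the wrist camera.

Run:
```python
from h import *
s=pickle.load(open('wrist3.pkl','rb'))
print(plane(s,(252,187),.204),plane(s,(252,204),.16),plane(s,(251,103),.155))
```

```text
[ 0.59812806 -0.1937457   0.204     ] [ 0.60931899 -0.22447497  0.16      ] [ 0.57489296 -0.1366113   0.155     ]
```

Run:
```python
from h import *
s=pickle.load(open('wrist3.pkl','rb'))
print(plane(s,(252,202),.204),plane(s,(252,185),.16),s['cam_to_world'][:3,3])
```

```text
[ 0.60263746 -0.20559986  0.204     ] [ 0.60234038 -0.2061298   0.16      ] [ 0.57588623 -0.1293641   0.40246695]
```

The post is at (0.6025, -0.206) and consistent at both heights. I'll go down around it.

Request:
arm_command --commands '[[[-3,2,-10,0,34],[0,0,-25,0,34],[0,0,-25,0,34],[0,0,-18,0,34],[0,0,0,0,34],[0,0,0,0,22],[0,0,0,0,22]]]'

```text
time: 6.78
tool_pos: [0.6018, -0.2012, 0.1758]
orientation: [-3.14, 0.004, 1.942]
contact_force: [0.6, -0.8, -0.5]
finger_gap: 0.0222
```

Request:
arm_command --commands '[[[1,-4.5,0,0,22],[-8.8,-2.8,0,-0.122,22],[-9,-1.6,0,-0.122,22],[-9.1,-0.6,0,-0.122,22]]]'

```text
time: 7.28
tool_pos: [0.5801, -0.212, 0.1791]
orientation: [3.133, 0.006, 1.564]
contact_force: [2.9, 0.8, -1.5]
finger_gap: 0.0218
```

The post is moving with about 3 N, as expected. I'll continue round the arc.

Request:
arm_command --commands '[[[-9.1,0,-2,-0.122,22],[-9,1.2,-1,-0.122,22],[-9,2,0,-0.122,22],[-8.8,3,0,-0.122,22]]]'

```text
time: 7.78
tool_pos: [0.5498, -0.2082, 0.1806]
orientation: [3.117, 0.005, 1.058]
contact_force: [2.7, -0.7, -2.0]
finger_gap: 0.0221
```

Request:
arm_command --commands '[[[-9,4,-3,-0.122,22],[-8.5,5,-2,-0.122,22],[-8,6,-1,-0.1,22]]]'

```text
time: 8.15
tool_pos: [0.5297, -0.197, 0.1797]
orientation: [3.101, -0.0, 0.701]
contact_force: [4.1, -2.4, -3.6]
finger_gap: 0.022
```

Request:
arm_command --commands '[[[-6,6,0,-0.05,22],[-5,5,0,0,22]]]'

```text
time: 8.4
tool_pos: [0.5215, -0.1901, 0.1813]
orientation: [3.089, -0.002, 0.649]
contact_force: [13.3, -13.6, -14.0]
finger_gap: 0.0221
```

Request:
arm_command --commands '[[[-4,5,0,0,22]]]'

```text
time: 8.52
tool_pos: [0.5215, -0.19, 0.182]
orientation: [3.075, -0.004, 0.65]
contact_force: [17.4, -20.8, -20.6]
finger_gap: 0.0222
```

The force jump at about -132° shows the lever is at its end stop. I'll back off, open and lift.

Request:
arm_command --commands '[[[3,-3,0,0,34],[1,-1,0,0,34],[0,0,0,0,34]]]'

```text
time: 8.9
tool_pos: [0.5266, -0.1957, 0.1837]
orientation: [3.072, -0.005, 0.649]
contact_force: [-0.5, 0.1, 1.0]
finger_gap: 0.0337
```

Request:
arm_command --commands '[[[0,0,20,0,34],[0,0,40,0,34],[0,0,40,0,34],[-20,-50,30,0,34],[-20,-50,0,0,34],[-10,-50,0,0,34],[0,0,0,0,34],[0,0,0,0,34]]]'

```text
time: 9.9
tool_pos: [0.474, -0.3461, 0.3198]
orientation: [3.073, -0.006, 0.653]
contact_force: [-0.4, 0.6, -0.3]
finger_gap: 0.0343
```

Run:
```python
from rig import *
import cv2,numpy as np,pickle
o=get_obs();print(o['time'],o['tool_pos'],o['contact_force'])
for n,(r,c) in (("scene",(130,140)),("side",(110,230))):
    s=snapshot(n);pickle.dump(s,open(f'{n}4.pkl','wb'));f=s['frame'][r:r+115,c:c+150,::-1];cv2.imwrite(f'pics/{n}4.png',cv2.resize(np.clip(f*1.6,0,255).astype('uint8'),None,fx=5,fy=5,interpolation=2))
```

```text
9.9 [ 0.47400338 -0.34611009  0.31979886] [-0.41516778  0.58354726 -0.32091777]
```

View pics/scene4.png

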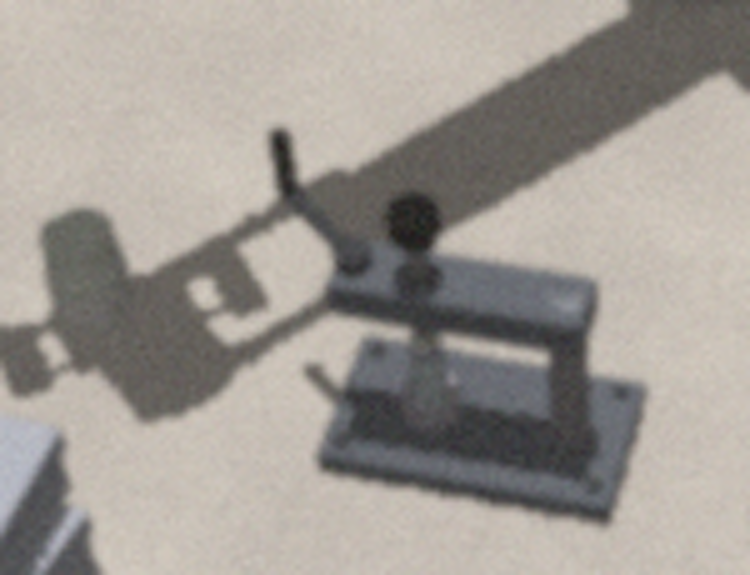

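View pics/side4.png

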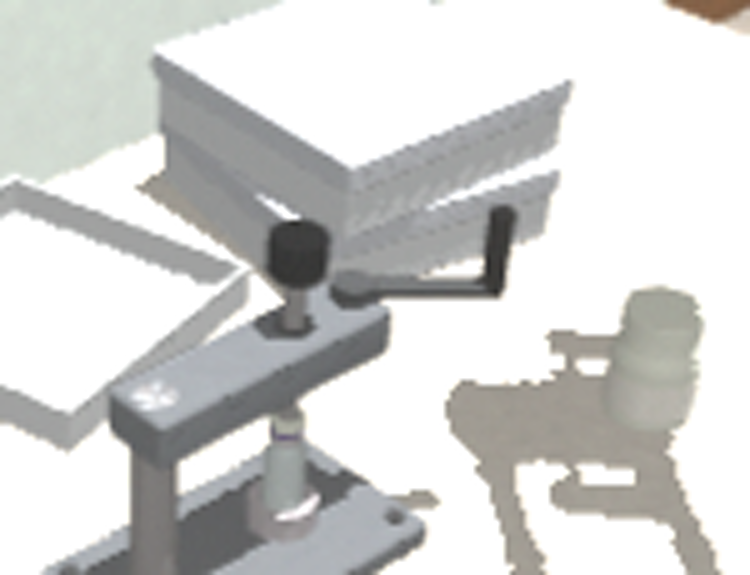

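Run:
```python
from h import *
A=pickle.load(open('scene4.pkl','rb'));B=pickle.load(open('side4.pkl','rb'))
P,e=tri(A,(280/5+139.6,133/5+129.6),B,(503/5+229.6,210/5+109.6))
print(P,e,np.degrees(np.arctan2(P[1]+.137,P[0]-.576)))
def cen(n):
    f=pickle.load(open(n,'rb'))['frame'].max(2)[150:168,280:302]; v,u=np.nonzero(f<45); return u.mean(),v.mean(),len(u)
print(cen('side3.pkl'),cen('side4.pkl'))
```

```text
[ 0.52547666 -0.1927834   0.20534275] 0.00016725890117931375 -132.16731548810733
(np.float64(9.087301587301587), np.float64(10.214285714285714), 126) (np.float64(9.064516129032258), np.float64(10.314516129032258), 124)
```

The lever is at -132°, which is the full 1.35 rad, and the knob has not shifted by more than about 0.1 px. I'm handing in.

```bash
python3 -c "
from rig import *
print(hand_in())"
```

```text
the job is handed in; nothing more can be done
None
```

The depth stop is down on the vial's cap and the clamp is locked. The job was handed in at about 10 s of the 46 s allowed, and it reported no verdict.

- **Stop:** I pushed the knob down with the fingers shut until the foot met the cap. Tool force rose from about 1.5 N while sliding to about 8 N. That puts roughly 6 N on the vial, held for over 0.5 s with the lever at about 0.24 rad (open).
- **Clamp:** I swung the post clockwise with the fingers around it until the force jumped to about 27 N sideways at the end stop. I then backed off and moved clear.
- **Last checks:** The lever measured -132.2° in the world frame, against -132° expected for 1.35 rad. The knob did not shift between release and locking (about 0.1 px in the image). In the pictures the vial in the nest is upright with the foot on its cap, and the jar is standing where it was.

I could not measure the foot's final force on the cap after release directly. I also did not recheck the two vials in the rack at the end; the arm never went near them. No check failed or disagreed; one wrist-camera reading of the post was off at first because I had swapped its top and bottom, and it agreed once corrected.

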